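# Latch the gauge case

## Robot

A 6-joint arm with a two-finger parallel gripper is mounted at the origin on the work surface. World frame = base frame: x ahead of the robot, y to its left, z up, the work surface at z = 0. Lengths are in m, angles in rad, forces in N, time in s.
With the tool pointing down it reaches from about 0.35 to 0.925 m from the base axis. Payload 6.4 kg.
Tool frame: the origin (TCP) lies between the finger pads; the fingertips stand 22 mm ahead of it and the grasp point (between the pads) lies 3 mm ahead of it (r.tip_extent is the distance from the TCP to the fingertips, in m); z points along the fingers, y is the line along which they close (so a half turn about z gives the same grasp; the last joint's range is limited). The gripper opens to 85 mm and grips with 20 to 120 N. Pads are 22 mm wide; open, the fingers measure 114 mm over their backs; the gripper's body (76 mm by 85 mm) begins 54 mm behind the grasp point. The pads swing forward as they close: fully open they stand 13 mm farther back than shut.
Start: joints at [-1.312, 0.245, 1.558, -0, 1.339, -0.174], TCP at [0.273, -0.59, 0.253] pointing down, gripper open.
Joint ranges: [-3.13, 3.13], [-1.02, 2.26], [0.13, 2.54], [-0.95, 4.09], [0.21, 2.88], [-2.74, 2.74]. Speed limits (rad/s): [2.57, 2.57, 3.14, 3.14, 3.14, 3.14].

## Interface

Orientations are given as a unit quaternion [w, x, y, z].
In Python, from rig import state, eyes, finish_job, r gives the robot as it stands.
- The arm moves only by the tool apply_moves, never from a script. Its argument "motion" is a list of rows, each a list of 7 numbers: the turn, a rotation vector about the tool's x, y, z in degrees, then the shift along the tool's x, y, z in m, then the gripper's target within -1 to 1 (fully open at 1, half-way at 0, shut at -1). A call has 1 to 12 rows; each row is the pose to reach, as a shift and turn from the pose commanded when the call began, along the tool's axes at that moment; what a row does not reach only later rows make up. A row lasts 1/8 s, in which the tool goes at most 62.5 mm and 10.7 degrees, less where a joint would pass 70% of its speed; a pose out of reach is approached as far as the arm can. A call with a gripper value outside its range is refused whole. The fingers move at their own pace and stop on an object; the grip force is fixed at half the most. Time passes only in rows, so rows that repeat a pose let the fingers close. It gives the time, the measured TCP pose, the force, the opening and the grip force at its end, in the units of the state.
- state(): the state, without advancing time (a new reading comes with each control period).
- eyes.snapshot(name): name is "scene" or "top" or "wrist"; returns the picture (420x560x3 uint8, blue, green, red); there is no depth.
- eyes.camera_model(name): a dict with "camera_matrix" (3x3 intrinsics, pixels), "eye" and "attitude" of the camera in the world. Camera axes: x right, y up, looking along -z (the intrinsics and any distortion apply to the point x, -y, -z); pixel columns grow to the right and rows downward; lengths in m; the calibration is good to about 2 mm. A picture is of the moment at which its call begins: read the wrist's pose just before it. camera_model takes no time and is no camera call; for the wrist camera it gives the pose at the moment of the call.
- finish_job(): hands the job in; it is judged then, once.
The state is a dict: "t": time; "joint_positions": joint angles; "qvel": joint speeds; "tau": joint torques, N m; "ee_pos": TCP position; "tcp_rot": TCP orientation; "ft_force": force on the tool from outside, world axes, zero at the start; "torque": the same for the moment, N m; "gripper_width": opening from 0.0 (shut) to 1.0 (fully open); "grip_force": force on a finger pad.
Only numpy, scipy, OpenCV 4.12 (cv2) and the standard library are available. Lean on these libraries where they do the work, as an engineer would, in place of code of your own. Each camera call takes 0.05 s, during which the arm holds its last target. There are 200 camera calls.

## Task

The black equipment case stands with its latch open and its lid a little ajar. Hook the latch's wire loop under the lip of the keeper on the lid, feeling for the slot since the hook's height is set differently each time, and let go of it, then swing the lever over until it snaps fully home and the lid is drawn shut. Handle it gently: do not strain the loop against the keeper while hooking it, do not lean hard on the lever or the keeper, and leave the things lying around where they are.

Things in the scene. Friction and masses are not known exactly. Their poses are not given: they have to be found in the camera images.
- case: The case, fixed, standing on its hinge edge: black box 200 mm (own x) by 340 mm (own y) by 140 mm tall. Origin: underside centre, below the seam; z up. The seam runs along y at x = 0: fixed base half at -x, lid half at +x. The steel draw latch sits on top at y = 0 and works in the x-z plane. The top is clear for 75 mm to either side (y) of the latch
- lid (a joint): Lid half, hinged along y at the seam's lower edge: 0 shut; 0.040 ajar, its stop, where the springy gasket holds it at the start (keeper then 6.5 mm farther in +x than with the lid shut). At the keeper it takes about 22 N to start it moving and about 60 N to hold it drawn; the latch does that and leaves it at about 0.008 to 0.022
- lever (a joint): Lever angle about its pin: 0 home (handle level, pointing to -x), pi/2 upright, grows towards the keeper, stop at 2.6; starts at 1.05 to 1.40. Stiff pin (0.035 N m): it stays where left. Loop hooked, it resists from about 1.2 to 1.4 down to dead centre at about 0.16 to 0.45, by up to about 9 N at 50 mm from the pin; below about 0.08 it snaps home by itself, to a hard stop
- lever_pin (a point): Lever pin, along y: at x = -20, z = 168 mm of the case (28 mm above its top)
- handle: The lever's handle, a flat steel plate 22 mm wide (y), 4 mm thick, reaching 63 mm from the lever pin. Origin on the pin; own -x runs along the handle to its end; own z is the normal of the face that is up when home and looks to the keeper when the lever stands upright; that face lies at own z = +4 mm (a rolled rim at the end at +6 mm). Bears 30 N at most
- handle_end (a point): On the handle's outer face near its end, 60 mm from the lever pin
- loop: Wire loop (bail) of 6 mm round steel, 40 mm wide over its legs (y), hung on the lever by a pin 16 mm from the lever pin, along the handle and 0.3 rad under its plane. Origin on that loop pin; own x runs along the legs to the crossbar, 85 mm from pin to bar. Loop and lever are a two-link chain: the lever swings along when the loop is pulled, to about 1.7 to 2.4 to pass the lip, 1.2 to 1.5 with the bar hooked
- loop_bar (a point): Middle of the loop's crossbar, the part that goes under the keeper's lip. The legs beside it can be gripped across y, 40 mm wide. A light spring (about 0.1 N at the bar) lifts the loop: let go outside the lip with the lever at 1.4 or less, it rises to 0.45 rad or more above level; under the lip it stays, lifted against it. Straining it on the keeper by over 15 N bends it
- keeper: Keeper on the lid's top: steel foot with a hook on a post 22 mm wide (y), lip on top pointing to +x, away from the lever. The hook's height is hand-set anywhere within 10 mm of its middle and NOT measured: find it by touch. Origin: the bar centre's place when hooked, hook at mid height, 28 mm above the case top; own x away from the lever, z up
- keeper_seat (a point): Same point and axes as the keeper. Hook at mid height: post face x = -3 mm; lip underside z = +3, top +8, tip x = +3.5 mm; below, a tongue as wide as the post, top z = -6, out to x = +18 mm. So the 6 mm bar has 3 mm to spare between tongue and lip: lower it on the tongue beyond the tip (bar centre past x = +6.5), then draw it back to the post
- spanner: Bystander, leave alone: open-ended steel spanner 120 mm long lying on the base half's top, about 125 mm to +y of the latch. Origin: centre of its underside
- coupler: Bystander, leave alone: steel keg coupler, 48 mm wide 70 mm tall, standing on the base half's top, about 125 mm to -y of the latch. Origin: centre of its underside
- gauge: Bystander, leave alone: round brass pressure gauge 64 mm wide, 32 mm tall, lying on the table. Origin: centre of its underside
- cup: Bystander, leave alone: white plastic cup 80 mm wide, 110 mm tall. Origin: centre of its underside
- tape: Bystander, leave alone: roll of grey tape 100 mm wide, 48 mm tall. Origin: centre of its underside
- cleaner: Bystander, leave alone: white bottle with red cap, 70 mm wide, 190 mm tall. Origin: centre of its underside
- cap: Bystander, leave alone: white keg cap, disc 60 mm wide, 18 mm tall. Origin: centre of its underside

How it is judged:
By the outcome, as a careful person would: the job done as asked, in the order asked, and still so for the second after the job is handed in, with the robot touching nothing.
It also fails if it takes over 48 s, if anything falls off the work surface, if the arm or the gripper's body presses on something with over 40 N, if the wrist force passes 120 N, or if a joint passes its speed limit or range.

## Working session

There is one attempt and no reset: what is moved stays moved. The work goes in short steps, Python scripts to look and compute and a tool call to move; the robot and the scene stay as the last step left them, time stands still between calls to the robot, and variables do not carry over. Pictures are saved under pics/ and viewed, at most 10 in all, crops included, and the job is handed in when it is done.

Besides the shell and the picture viewer there is one more tool, called after ">>>" by a JSON object that holds its "api" and its "payload", one argument or row to a line. apply_moves: Moves the arm, as the interface text tells. Its arguments: {"type":"object","properties":{"motion":{"type":"array"}},"required":["motion"]}

```bash
ls; mkdir -p pics; python3 - <<'E'
from rig import state, eyes, r
import cv2, numpy as np
s=state(); print({k:np.round(v,3).tolist() for k,v in s.items()}, r.tip_extent)
for n in ["scene","top"]:
    cv2.imwrite(f"pics/{n}0.png",eyes.snapshot(n)); m=eyes.camera_model(n); print(n,m)
print(eyes.camera_model("wrist"))
a=cv2.imread("pics/scene0.png");b=cv2.imread("pics/top0.png")
E
```

```text
pics
{'t': 0.0, 'joint_positions': [-1.312, 0.246, 1.559, 0.0, 1.339, -0.174], 'qvel': [-0.001, 0.001, -0.002, -0.0, -0.0, 0.0], 'tau': [-0.002, -42.95, -32.613, -0.0, 0.005, 0.0], 'ee_pos': [0.272, -0.59, 0.252], 'tcp_rot': [-0.001, 0.977, 0.215, -0.0], 'ft_force': [-0.685, -0.152, -0.666], 'torque': [-0.006, -0.008, -0.033], 'grip_force': 0.0, 'gripper_width': 0.997} 0.022
scene {'camera_matrix': array([[379.22899961,   0.        , 280.56285185],
       [  0.        , 379.22899961, 207.04179922],
       [  0.        ,   0.        ,   1.        ]]), 'eye': array([1.30836047, 0.1300487 , 0.89307997]), 'attitude': array([0.60240634, 0.26155788, 0.31189073, 0.68659904])}
top {'camera_matrix': array([[537.12620348,   0.        , 274.78789845],
       [  0.        , 537.12620348, 200.68916314],
       [  0.        ,   0.        ,   1.        ]]), 'eye': array([ 0.28548288, -0.01531646,  1.52218785]), 'attitude': array([ 0.71243162,  0.0433522 , -0.03794723, -0.69937242])}
{'camera_matrix': array([[359.95825684,   0.        , 279.54957573],
       [  0.        , 359.95825684, 213.42880395],
       [  0.        ,   0.        ,   1.        ]]), 'eye': array([ 0.33740992, -0.56005817,  0.37264303]), 'attitude': array([ 0.83384615, -0.12053883,  0.07764594, -0.5330498 ])}
```

View pics/scene0.png

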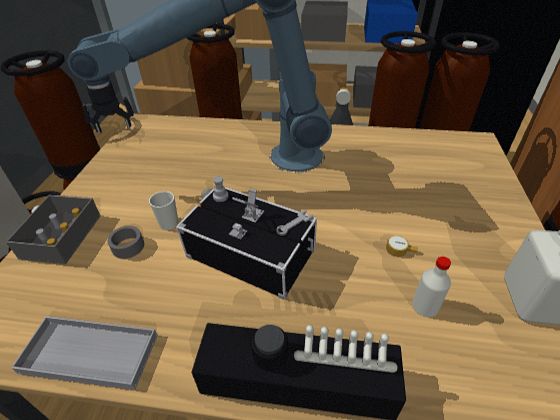

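View pics/top0.png

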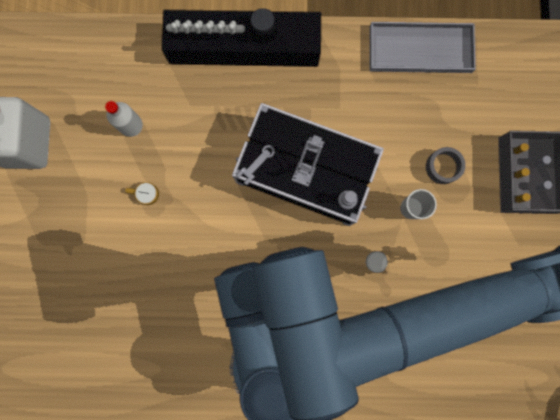

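Scene: case near (250,235), lever upright at (252,205), keeper (238,230) on the camera (+x) side. Top: case corners near (262,105), (382,150), (356,222), (234,175); latch around (308,160); the coupler stands at (348,198) and the spanner at (258,162).

```bash
cat > h.py <<'E'
import numpy as np, cv2
from scipy.spatial.transform import Rotation as R
from rig import state, eyes, r
def rot(q): return R.from_quat([q[1],q[2],q[3],q[0]])
def ray(m,px):
    K=m["camera_matrix"]; px=np.atleast_2d(px).astype(float)
    d=np.c_[(px[:,0]-K[0,2])/K[0,0],-(px[:,1]-K[1,2])/K[1,1],-np.ones(len(px))]
    return np.array(m["eye"]),rot(m["attitude"]).apply(d)
def plane(m,px,z):
    e,d=ray(m,px); return e+d*((z-e[2])/d[:,2])[:,None]
def proj(m,P):
    c=rot(m["attitude"]).inv().apply(np.atleast_2d(P)-m["eye"]); K=m["camera_matrix"]
    return np.c_[K[0,0]*c[:,0]/-c[:,2]+K[0,2],K[1,1]*-c[:,1]/-c[:,2]+K[1,2]]
def tri(ms,pxs):
    A=np.zeros((3,3));b=np.zeros(3)
    for m,p in zip(ms,pxs):
        e,d=ray(m,p); d=d[0]/np.linalg.norm(d[0]); Q=np.eye(3)-np.outer(d,d); A+=Q;b+=Q@e
    X=np.linalg.solve(A,b); return X,[np.round(proj(m,X)[0]-p,1).tolist() for m,p in zip(ms,pxs)]
E
python3 - <<'E'
from h import *
m=eyes.camera_model("top"); im=cv2.imread("pics/top0.png")
g=cv2.cvtColor(im,cv2.COLOR_BGR2GRAY); hsv=cv2.cvtColor(im,cv2.COLOR_BGR2HSV)
mask=((hsv[...,2]<45)|(hsv[...,1]<50)).astype(np.uint8); roi=np.zeros_like(mask); roi[98:230,228:390]=1; mask*=roi
mask=cv2.morphologyEx(mask,cv2.MORPH_OPEN,np.ones((5,5)))
cs,_=cv2.findContours(mask,cv2.RETR_EXTERNAL,cv2.CHAIN_APPROX_NONE); c=max(cs,key=cv2.contourArea)
box=cv2.boxPoints(cv2.minAreaRect(c)); print(box, cv2.contourArea(c))
for b in (box,[(262,104.5),(382.5,150),(356,223),(233.5,176)]):
    P=plane(m,b,0.14); print(P.round(3)); print(np.linalg.norm(P-np.roll(P,1,0),axis=1).round(3))
big=cv2.resize(im[95:235,225:395],None,fx=4.5,fy=4.0,interpolation=cv2.INTER_CUBIC)
s=cv2.imread("pics/scene0.png"); big2=cv2.resize(s[170:290,170:330],None,fx=4,fy=4,interpolation=cv2.INTER_CUBIC)
cv2.imwrite("pics/topc.png",cv2.resize(im[95:235,225:395],None,fx=4,fy=4,interpolation=cv2.INTER_CUBIC));cv2.imwrite("pics/scenec.png",big2)
E
```

```text
[[228.61642 180.35617]
 [258.36984 101.0137 ]
 [386.15067 148.93152]
 [356.39725 228.27399]] 10817.5
[[ 0.496  0.118  0.14 ]
 [ 0.71   0.045  0.14 ]
 [ 0.587 -0.292  0.14 ]
 [ 0.377 -0.214  0.14 ]]
[0.353 0.226 0.359 0.223]
[[ 0.701  0.035  0.14 ]
 [ 0.584 -0.282  0.14 ]
 [ 0.391 -0.213  0.14 ]
 [ 0.508  0.106  0.14 ]]
[0.205 0.339 0.205 0.34 ]
```

View pics/topc.png

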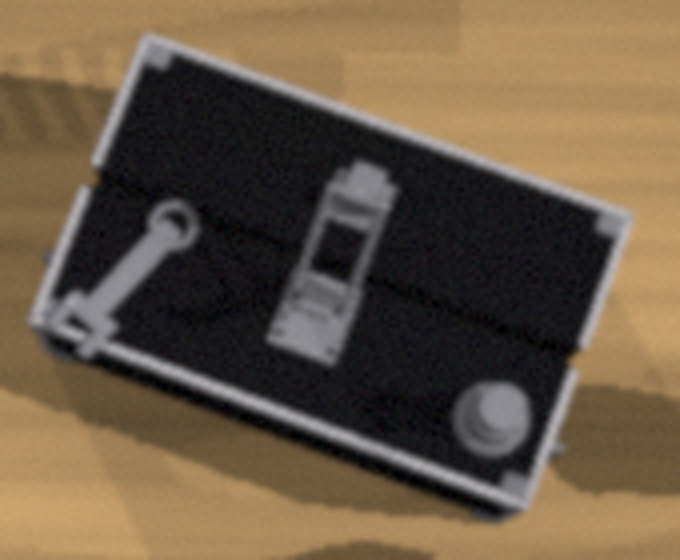

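Top crop: the latch lies with lever at crop (310,300), loop over the seam, keeper at crop (365,180), i.e. image (316,140). The corner fit gives the case at (0.543,-0.088), yaw about -20°, with edges 0.205 and 0.340 m as stated. Next I go above it for a close look.

```bash
cat >> h.py <<'E'
O=np.array([0.543,-0.088,0.]); YAW=np.deg2rad(-20.1); RC=R.from_euler('z',YAW)
def cw(p): return O+RC.apply(p)          # case -> world
def wc(p): return RC.inv().apply(np.asarray(p)-O)
def tool(tilt=0): # tool x along case x, z down; tilt>0 (deg): tips swing towards +x
    return RC*R.from_euler('y',-np.deg2rad(tilt))*R.from_euler('x',np.pi)
def move(pc,tilt=0,cmd=None):  # row to reach TCP case-point pc
    s=state(); R0=rot(s["tcp_rot"]); p0=np.array(s["ee_pos"])
    if cmd: p0,R0=cmd
    T=tool(tilt); rv=np.rad2deg((R0.inv()*T).as_rotvec()); sh=R0.inv().apply(cw(pc)-p0)
    return rv.round(2).tolist()+sh.round(4).tolist()
def st():
    s=state(); R0=rot(s["tcp_rot"]); M=(tool().inv()*R0).as_rotvec(degrees=True)
    print("t",round(s["t"],2),"tcp case mm",(wc(s["ee_pos"])*1e3).round(1),"rot vs down",M.round(1),"Fcase",RC.inv().apply(s["ft_force"]).round(2),"w",round(s["gripper_width"],3),"g",round(s["grip_force"],1))
E
python3 - <<'E'
from h import *
st(); print(move([.060,0,.34]))
m=eyes.camera_model("wrist"); s=state()
R0=rot(s["tcp_rot"]); print("cam off in tool",R0.inv().apply(m["eye"]-np.array(s["ee_pos"])).round(4),"look",R0.inv().apply(rot(m["attitude"]).apply([0,0,-1])).round(3))
E
```

```text
t 0.1 tcp case mm [ -81.6 -564.   252.3] rot vs down [  0.1  -0.  -44.9] Fcase [-0.55  0.42  0.33] w 0.995 g 0.0
[-0.1, 0.02, 44.9, 0.4985, -0.2997, -0.087]
cam off in tool [ 0.0714  0.0002 -0.1203] look [-0.284  0.001  0.959]
```

>>> {"api": "apply_moves", "payload": {
  "motion": [
    [0,0,5,0.03,-0.02,-0.04,1],
    [0,0,10,0.08,-0.05,-0.085,1],
    [0,0,15,0.13,-0.08,-0.087,1],
    [0,0,20,0.18,-0.11,-0.087,1],
    [0,0,25,0.23,-0.14,-0.087,1],
    [0,0,30,0.28,-0.17,-0.087,1],
    [0,0,35,0.33,-0.2,-0.087,1],
    [0,0,40,0.38,-0.23,-0.087,1],
    [0,0,44.9,0.43,-0.26,-0.087,1],
    [0,0,44.9,0.47,-0.285,-0.087,1],
    [0,0,44.9,0.4985,-0.3,-0.087,1],
    [0,0,44.9,0.4985,-0.3,-0.087,1]
  ]
}}

```text
t: 1.6
ee_pos: [0.5999, -0.1068, 0.3395]
tcp_rot: [-0.0, 0.985, -0.173, -0.001]
ft_force: [-0.2, -0.5, 0.1]
gripper_width: 1.005
grip_force: 0.0
```

```bash
python3 - <<'E'
from h import *
import pickle
st(); m=eyes.camera_model("wrist"); im=eyes.snapshot("wrist"); cv2.imwrite("pics/w1.png",im); pickle.dump(m,open("w1.pkl","wb"))
for n,p in dict(pin=[-.02,0,.168],keeper=[.054,0,.168],orig=[0,0,.14]).items(): print(n,proj(m,cw(p)).round(0))
E
```

```text
t 1.6 tcp case mm [ 59.9   1.8 339.5] rot vs down [ 0.  -0.1 -0.2] Fcase [-0.06 -0.5   0.06] w 1.005 g 0.0
pin [[280. 283.]]
keeper [[281. 203.]]
orig [[280. 250.]]
```

View pics/w1.png

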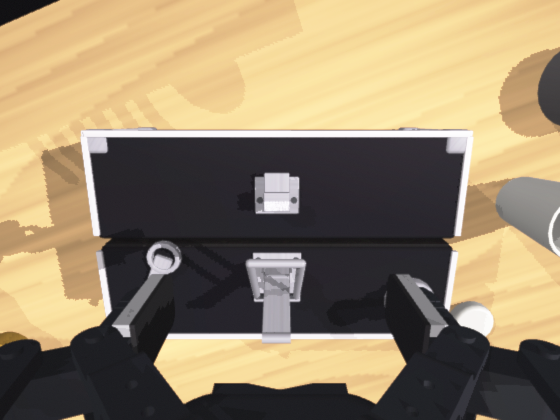

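Wrist picture: keeper at (277,190), with the lip top around rows 173-192; loop crossbar raised at (276,262), cols 247-306; handle end at (277,340). The latch line is about 3 px left of the prediction, so the case y is about 3 mm more. I take a second view with a baseline.

>>> {"api": "apply_moves", "payload": {
  "motion": [
    [0,0,0,0.03,-0.001,0.02,1],
    [0,0,0,0.06,-0.001,0.02,1],
    [0,0,0,0.06,-0.001,0.02,1],
    [0,0,0,0.06,-0.001,0.02,1]
  ]
}}

```text
t: 2.15
ee_pos: [0.6553, -0.1291, 0.3203]
tcp_rot: [0.0, 0.985, -0.175, -0.0]
ft_force: [-1.0, 0.1, -0.3]
gripper_width: 0.999
grip_force: 0.0
```

```bash
python3 - <<'E'
from h import *
import pickle
st(); m=eyes.camera_model("wrist"); im=eyes.snapshot("wrist"); cv2.imwrite("pics/w2.png",im); pickle.dump(m,open("w2.pkl","wb"))
a=cv2.imread("pics/w1.png")
k=lambda im,r0,r1: cv2.resize(im[r0:r1,200:360],(640,int((r1-r0)*4)),interpolation=cv2.INTER_CUBIC)
pr=proj(m,cw([.054,.003,.168]))[0]; print(pr)
c1=k(a,160,350)[:, :]; 
c2=cv2.resize(im[170:420,200:360],(0,0),fx=2.4,fy=2.4,interpolation=cv2.INTER_CUBIC); c1=cv2.resize(a[160:350,200:360],(0,0),fx=2.4,fy=2.4,interpolation=cv2.INTER_CUBIC)
h=max(c1.shape[0],c2.shape[0]); o=np.zeros((h,c1.shape[1]+c2.shape[1],3),np.uint8); o[:c1.shape[0],:c1.shape[1]]=c1; o[:c2.shape[0],c1.shape[1]:]=c2
cv2.imwrite("pics/w12.png",o); print(o.shape)
E
```

```text
t 2.15 tcp case mm [119.6   0.  320.3] rot vs down [-0.  -0.   0.1] Fcase [-0.98 -0.22 -0.27] w 0.999 g 0.0
[274.91098615 278.52185423]
(600, 768, 3)
```

View pics/w12.png

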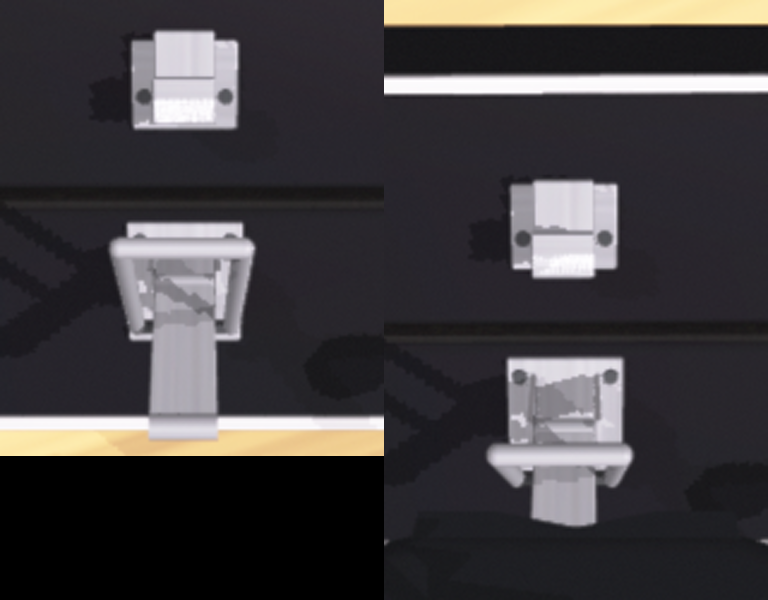

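Crops (left w1, right w2): crossbar at w1 (275.8,262.9) and w2 (273.3,359.6); lip tip line at w1 row 192, w2 row 267; tongue's far edge at w1 row 172.5, w2 row 245.4.

```bash
python3 - <<'E'
from h import *
import pickle
ms=[pickle.load(open(f,"rb")) for f in("w1.pkl","w2.pkl")]
a=lambda u,v:(200+u/2.4,160+v/2.4); b=lambda u,v:(200+(u-384)/2.4,170+v/2.4)
for n,p,q in [("bar",a(182,247),b(560,455)),("barL",a(111,250),b(488,456)),("barR",a(254,250),b(633,456)),("lipL",a(154,77),b(533,233)),("lipR",a(214,77),b(594,233)),("tongL",a(154,31),b(533,181)),("tongR",a(214,31),b(594,181)),("seam",a(182,190),b(560,328)),("foot",a(182,128),b(560,269)),("leverfootfar",a(185,224),b(565,360)),("farOuter",(277,131),b(560,76))]:
    X,e=tri(ms,[p,q]); print(n,(wc(X)*1e3).round(1),e)
for m,p in zip(ms,[a(183,439)]): print("handle end@.225",(wc(plane(m,p,.225))*1e3).round(1))
for z in(.168,.172,.176,.166,.156): print(z,(wc(plane(ms[0],a(184,77),z))*1e3).round(1),(wc(plane(ms[1],b(563,233),z))*1e3).round(1))
print((wc(plane(ms[0],a(184,31),.162))*1e3).round(1),(wc(plane(ms[0],a(182,195),.14))*1e3).round(1),(wc(plane(ms[1],b(560,330),.14))*1e3).round(1))
E
```

```text
bar [ 33.4   3.3 242.6] [[0.0, 0.0], [-0.0, -0.0]]
barL [ 31.5  23.  240.7] [[-0.1, -0.0], [0.1, 0.0]]
barR [ 31.9 -16.6 241.2] [[0.1, 0.0], [-0.1, -0.0]]
lipL [ 62.6  13.8 164.2] [[0.1, 0.0], [-0.1, -0.0]]
lipR [ 62.8  -7.4 164.6] [[0.2, 0.0], [-0.2, -0.0]]
tongL [ 76.3  14.3 149.6] [[0.1, 0.0], [-0.1, -0.0]]
tongR [ 76.5  -7.6 150. ] [[0.2, 0.0], [-0.2, -0.0]]
seam [ 12.6   4.6 143.3] [[-0.4, -0.0], [0.4, 0.0]]
foot [ 37.7   4.5 142.8] [[-0.3, -0.0], [0.3, 0.0]]
leverfootfar [ -2.    3.  142.7] [[-0.0, -0.0], [0.0, 0.0]]
farOuter [110.9   3.9 132.4] [[-0.7, -0.0], [0.7, 0.0]]
handle end@.225 [[-40.9   3.1 225. ]]
0.168 [[ 63.6   3.3 168. ]] [[ 64.4   3.2 168. ]]
0.172 [[ 64.5   3.3 172. ]] [[ 66.3   3.2 172. ]]
0.176 [[ 65.4   3.3 176. ]] [[ 68.1   3.1 176. ]]
0.166 [[ 63.1   3.3 166. ]] [[ 63.5   3.3 166. ]]
0.156 [[ 60.8   3.4 156. ]] [[ 58.8   3.4 156. ]]
[[ 78.6   3.4 162. ]] [[  9.2   4.2 140. ]] [[  9.7   5.  140. ]]
```

```bash
cat >> h.py <<'E'
O=O+RC.apply([.0047,.0033,0])
from scipy.optimize import fsolve
PIN=np.array([-20.,168.])
def chain(bar): # bar (x,z) mm -> lever theta, loop alpha
    v=np.array(bar)-PIN; d=np.hypot(*v); g=np.arctan2(v[1],v[0])
    c=(256+d*d-85**2)/(32*d); k=g+np.arccos(np.clip(c,-1,1)); p=PIN+16*np.array([np.cos(k),np.sin(k)])
    w=np.array(bar)-p; return np.pi+.3-k,np.arctan2(w[1],w[0])
def grip_tcp(bar,tilt,back=15.,depth=8.): # TCP case point (m), legs gripped `back` mm behind bar, `depth` mm ahead of TCP
    th,al=chain(bar); t=np.deg2rad(tilt)
    g=np.array(bar)-back*np.array([np.cos(al),np.sin(al)])-depth*np.array([np.sin(t),-np.cos(t)])
    return np.array([g[0],0,g[1]])/1e3
E
python3 - <<'E'
from h import *
b0=[28.7,242.]
for b in (b0,[65,180],[65,155],[54,158]): print(b,np.round(chain(b),3))
al=np.rad2deg(chain(b0)[1]); t=28; p=grip_tcp(b0,t)
z=np.array([np.sin(np.deg2rad(t)),0,-np.cos(np.deg2rad(t))])
st(); print("pre",p-.05*z,move(p-.05*z,t)); print("grasp",p,move(p,t))
E
```

```text
[28.7, 242.0] [1.197 0.809]
[65, 180] [ 1.877 -0.047]
[65, 155] [ 2.178 -0.339]
[54, 158] [ 1.383 -0.288]
t 2.2 tcp case mm [114.8  -3.  320.5] rot vs down [-0.  -0.   0.1] Fcase [ 0.05 -1.34  0.26] w 0.998 g 0.0
pre [-0.00888476  0.          0.28235898] [0.02, 28.01, -0.05, -0.1237, -0.0029, 0.0382]
grasp [0.01458882 0.         0.2382116 ] [0.02, 28.01, -0.05, -0.1002, -0.0029, 0.0823]
```

>>> {"api": "apply_moves", "payload": {
  "motion": [
    [0,7,0,-0.03,-0.003,0.005,1],
    [0,14,0,-0.07,-0.003,0.015,1],
    [0,21,0,-0.11,-0.003,0.03,1],
    [0,28,0,-0.124,-0.003,0.038,1],
    [0,28,0,-0.119,-0.003,0.047,1],
    [0,28,0,-0.112,-0.003,0.06,1],
    [0,28,0,-0.106,-0.003,0.072,1],
    [0,28,0,-0.1,-0.003,0.082,1],
    [0,28,0,-0.1,-0.003,0.082,1]
  ]
}}

```text
t: 3.32
ee_pos: [0.5634, -0.0914, 0.2368]
tcp_rot: [0.042, 0.956, -0.17, 0.237]
ft_force: [0.7, 0.6, 0.5]
gripper_width: 0.998
grip_force: 0.0
```

```bash
python3 - <<'E'
from h import *
import pickle
st(); m=eyes.camera_model("wrist"); im=eyes.snapshot("wrist"); cv2.imwrite("pics/w3.png",im)
for q in ([.0287,0,.242],[.0287,.017,.242],[.0287,-.017,.242],[.054,0,.158]): print(proj(m,cw(q)).round(0))
E
```

```text
t 3.33 tcp case mm [ 15.6   0.5 236.8] rot vs down [-0.  27.8  0. ] Fcase [0.46 0.84 0.5 ] w 0.998 g 0.0
[[279. 269.]]
[[233. 269.]]
[[325. 269.]]
[[279. 234.]]
```

View pics/w3.png

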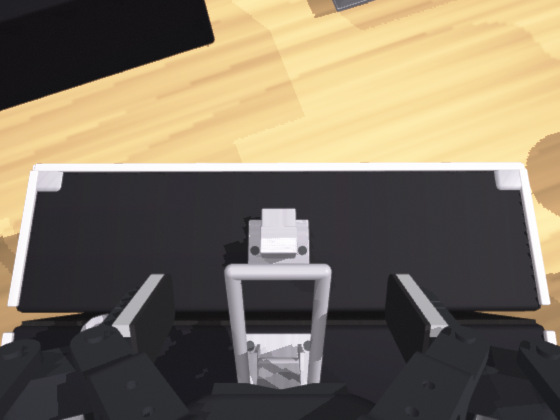

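Wrist view: the bar is at (279,271) (predicted (279,269)), legs centred between the fingertips at (150,290) and (405,290). Alignment is good, so I close.

>>> {"api": "apply_moves", "payload": {
  "motion": [
    [0,0,0,0,0,0,0.4],
    [0,0,0,0,0,0,0.2],
    [0,0,0,0,0,0,-0.1],
    [0,0,0,0,0,0,-0.3],
    [0,0,0,0,0,0,-0.3],
    [0,0,0,0,0,0,-0.3],
    [0,0,0,0,0,0,-0.3]
  ]
}}

```text
t: 4.25
ee_pos: [0.5635, -0.0911, 0.2388]
tcp_rot: [0.042, 0.955, -0.169, 0.239]
ft_force: [2.3, 4.0, 1.8]
gripper_width: 0.442
grip_force: 60.0
```

```bash
cat > path.py <<'E'
from h import *
def rows(bars,off,n,cmd,grip=-0.3):  # bars: list of (x,z) via points; tilt = alpha+off
    P=np.array(bars,float); s=np.r_[0,np.cumsum(np.hypot(*np.diff(P,axis=0).T))]
    for u in np.linspace(0,s[-1],n+1)[1:]:
        b=[np.interp(u,s,P[:,0]),np.interp(u,s,P[:,1])]; th,al=chain(b); t=np.rad2deg(al)+off
        print(move(grip_tcp(b,t),t,cmd)+[grip],"  bar",np.round(b,1),"th",round(th,2),"tilt",round(t,1))
E
python3 - <<'E'
from path import *
st(); rot0=28; p=grip_tcp([28.7,242.],28.); 
cmd=(cw(p),tool(28)); off=28-np.rad2deg(chain([28.7,242.])[1])
rows([[28.7,242],[45,225],[58,205],[66,185],[66,176]],off,11,cmd)
E
```

```text
t 4.25 tcp case mm [ 15.6   0.8 238.8] rot vs down [ 0.  28.1  0. ] Fcase [0.75 4.57 1.82] w 0.442 g 60.0
[0.0, -4.78, -0.0, 0.0023, -0.0, 0.0056, -0.3]   bar [ 33.6 236.9] th 1.2 tilt 23.2
[0.0, -9.53, -0.0, 0.0046, 0.0, 0.0113, -0.3]   bar [ 38.5 231.8] th 1.23 tilt 18.5
[-0.0, -14.25, -0.0, 0.007, 0.0, 0.0171, -0.3]   bar [ 43.4 226.7] th 1.3 tilt 13.8
[0.0, -18.99, -0.0, 0.0087, -0.0, 0.023, -0.3]   bar [ 47.6 221. ] th 1.36 tilt 9.0
[0.0, -23.75, -0.0, 0.01, -0.0, 0.029, -0.3]   bar [ 51.5 215. ] th 1.42 tilt 4.3
[-0.0, -28.46, -0.0, 0.0114, -0.0, 0.0352, -0.3]   bar [ 55.3 209.1] th 1.52 tilt -0.5
[-0.0, -33.11, -0.0, 0.0124, -0.0, 0.0414, -0.3]   bar [ 58.8 203. ] th 1.62 tilt -5.1
[-0.0, -37.82, -0.0, 0.0125, -0.0, 0.0476, -0.3]   bar [ 61.4 196.4] th 1.71 tilt -9.8
[-0.0, -42.42, -0.0, 0.0127, 0.0, 0.054, -0.3]   bar [ 64.1 189.8] th 1.83 tilt -14.4
[-0.0, -46.94, -0.0, 0.0122, -0.0, 0.0602, -0.3]   bar [ 66.  183.1] th 1.93 tilt -18.9
[-0.0, -51.7, -0.0, 0.0099, -0.0, 0.0659, -0.3]   bar [ 66. 176.] th 1.96 tilt -23.7
```

>>> {"api": "apply_moves", "payload": {
  "motion": [
    [0,-4.8,0,0.0023,-0.001,0.0056,-0.3],
    [0,-9.5,0,0.0046,-0.001,0.0113,-0.3],
    [0,-14.2,0,0.007,-0.001,0.0171,-0.3],
    [0,-19,0,0.0087,-0.001,0.023,-0.3],
    [0,-23.7,0,0.01,-0.001,0.029,-0.3],
    [0,-28.5,0,0.0114,-0.001,0.0352,-0.3],
    [0,-28.5,0,0.0114,-0.001,0.0352,-0.3]
  ]
}}

```text
t: 5.12
ee_pos: [0.588, -0.0997, 0.2111]
tcp_rot: [-0.001, 0.985, -0.174, -0.006]
ft_force: [-1.3, 0.1, 0.3]
gripper_width: 0.437
grip_force: 60.1
```

```bash
python3 - <<'E'
from path import *
st(); print(grip_tcp([55.3,209.1],-.5)*1e3)
cmd=(cw(grip_tcp([55.3,209.1],-.5)),tool(-.5)); off=28-np.rad2deg(chain([28.7,242.])[1])
rows([[55.3,209.1],[58,205],[66,185],[66,172]],off,6,cmd)
im=eyes.snapshot("wrist"); cv2.imwrite("pics/w4.png",im); m=eyes.camera_model("wrist"); print(proj(m,cw([.0553,0,.2091])))
E
```

```text
t 5.12 tcp case mm [ 41.6   1.2 211.1] rot vs down [-0.1 -0.7 -0. ] Fcase [-1.23 -0.29  0.3 ] w 0.437 g 60.1
[ 41.09494476   0.         212.49229294]
[0.0, -4.26, 0.0, 0.0036, 0.0, 0.0046, -0.3]   bar [ 58.6 203.5] th 1.62 tilt -4.8
[-0.0, -8.63, 0.0, 0.0065, -0.0, 0.0096, -0.3]   bar [ 61.1 197.3] th 1.69 tilt -9.1
[0.0, -12.92, -0.0, 0.0094, 0.0, 0.0147, -0.3]   bar [ 63.5 191.2] th 1.8 tilt -13.4
[0.0, -17.05, 0.0, 0.0124, -0.0, 0.0198, -0.3]   bar [ 65.9 185.1] th 1.93 tilt -17.6
[-0.0, -21.47, -0.0, 0.0132, 0.0, 0.0254, -0.3]   bar [ 66.  178.6] th 1.94 tilt -22.0
[0.0, -25.89, -0.0, 0.0139, -0.0, 0.0311, -0.3]   bar [ 66. 172.] th 1.99 tilt -26.4
[[280.50691444 269.0142385 ]]
```

>>> {"api": "apply_moves", "payload": {
  "motion": [
    [0,-4.3,0,0.0036,0,0.0046,-0.3],
    [0,-8.6,0,0.0065,0,0.0096,-0.3],
    [0,-12.9,0,0.0094,0,0.0147,-0.3],
    [0,-17,0,0.0124,0,0.0198,-0.3],
    [0,-21.5,0,0.0132,0,0.0254,-0.3],
    [0,-25.9,0,0.0139,0,0.0311,-0.3],
    [0,-25.9,0,0.0139,0,0.0311,-0.3]
  ]
}}

```text
t: 6.05
ee_pos: [0.6009, -0.1044, 0.1806]
tcp_rot: [-0.039, 0.959, -0.17, -0.225]
ft_force: [-0.6, -0.2, 0.2]
gripper_width: 0.443
grip_force: 60.2
```

```bash
python3 - <<'E'
from path import *
st(); print(grip_tcp([66,172],-26.4)*1e3)
im=eyes.snapshot("wrist"); m=eyes.camera_model("wrist"); print(proj(m,cw([.066,0,.172])),proj(m,cw([.0577,0,.166])),proj(m,cw([.072,0,.152])))
cv2.imwrite("pics/w5.png",cv2.resize(im[180:330,180:380],None,fx=4,fy=4,interpolation=cv2.INTER_CUBIC))
E
```

```text
t 6.05 tcp case mm [ 55.3   1.2 180.6] rot vs down [ -0.  -26.4  -0. ] Fcase [-0.5  -0.35  0.2 ] w 0.443 g 60.2
[ 54.70466605   0.         181.26468366]
[[280.68642708 268.94814135]] [[280.57194154 270.10730862]] [[280.53407069 220.5009859 ]]
```

View pics/w5.png

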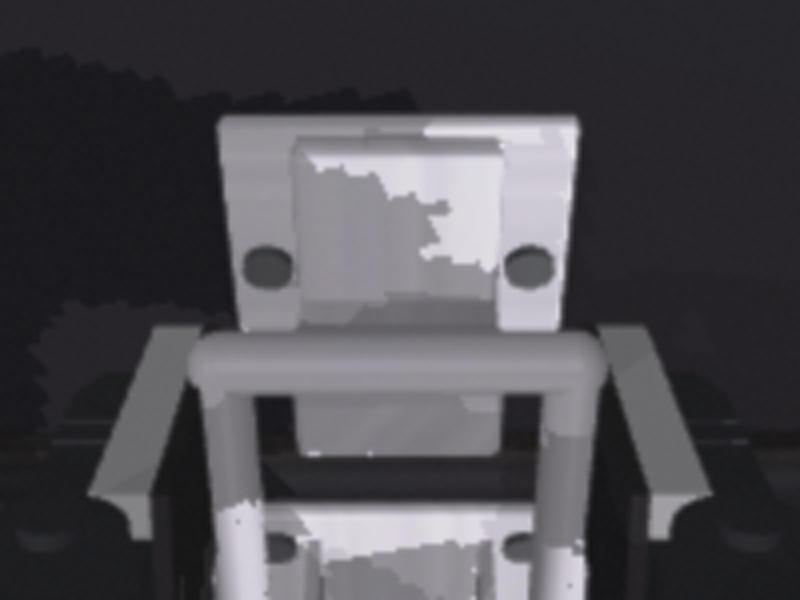

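Crop: the bar spans crop (190-605, 360), i.e. image row 270, over the tongue (crop rows 150-330) and beyond the lip tip; the legs are centred between the pads. Next is a gentle lowering.

```bash
python3 - <<'E'
from path import *
off=28-np.rad2deg(chain([28.7,242.])[1])
cmd=(cw(grip_tcp([66,172],-26.4)),tool(-26.4))
rows([[66,172],[66.5,154]],off,18,cmd)
E
```

```text
[-0.0, -0.65, -0.0, 0.0005, 0.0, 0.0007, -0.3]   bar [ 66. 171.] th 2.0 tilt -27.1
[0.0, -1.32, -0.0, 0.001, -0.0, 0.0014, -0.3]   bar [ 66.1 170. ] th 2.01 tilt -27.7
[-0.0, -1.98, -0.0, 0.0015, -0.0, 0.0022, -0.3]   bar [ 66.1 169. ] th 2.02 tilt -28.4
[0.0, -2.65, -0.0, 0.002, 0.0, 0.0029, -0.3]   bar [ 66.1 168. ] th 2.03 tilt -29.0
[0.0, -3.31, -0.0, 0.0026, 0.0, 0.0036, -0.3]   bar [ 66.1 167. ] th 2.05 tilt -29.7
[-0.0, -3.97, -0.0, 0.0031, -0.0, 0.0043, -0.3]   bar [ 66.2 166. ] th 2.06 tilt -30.4
[-0.0, -4.62, -0.0, 0.0036, -0.0, 0.005, -0.3]   bar [ 66.2 165. ] th 2.08 tilt -31.0
[-0.0, -5.28, -0.0, 0.0041, 0.0, 0.0058, -0.3]   bar [ 66.2 164. ] th 2.09 tilt -31.7
[-0.0, -5.93, -0.0, 0.0046, 0.0, 0.0065, -0.3]   bar [ 66.2 163. ] th 2.11 tilt -32.3
[-0.0, -6.58, -0.0, 0.0052, 0.0, 0.0072, -0.3]   bar [ 66.3 162. ] th 2.13 tilt -33.0
[-0.0, -7.23, -0.0, 0.0057, -0.0, 0.0079, -0.3]   bar [ 66.3 161. ] th 2.14 tilt -33.6
[-0.0, -7.87, -0.0, 0.0062, -0.0, 0.0087, -0.3]   bar [ 66.3 160. ] th 2.16 tilt -34.3
[-0.0, -8.51, -0.0, 0.0067, 0.0, 0.0094, -0.3]   bar [ 66.4 159. ] th 2.18 tilt -34.9
[-0.0, -9.14, -0.0, 0.0073, 0.0, 0.0101, -0.3]   bar [ 66.4 158. ] th 2.2 tilt -35.5
[-0.0, -9.77, -0.0, 0.0078, -0.0, 0.0109, -0.3]   bar [ 66.4 157. ] th 2.22 tilt -36.2
[0.0, -10.4, -0.0, 0.0083, -0.0, 0.0116, -0.3]   bar [ 66.4 156. ] th 2.24 tilt -36.8
[-0.0, -11.01, -0.0, 0.0089, 0.0, 0.0124, -0.3]   bar [ 66.5 155. ] th 2.26 tilt -37.4
[-0.0, -11.63, -0.0, 0.0094, 0.0, 0.0131, -0.3]   bar [ 66.5 154. ] th 2.29 tilt -38.0
```

>>> {"api": "apply_moves", "payload": {
  "motion": [
    [0,-1.3,0,0.001,0,0.0014,-0.3],
    [0,-2.6,0,0.002,0,0.0029,-0.3],
    [0,-4,0,0.0031,0,0.0043,-0.3],
    [0,-4.6,0,0.0036,0,0.005,-0.3],
    [0,-5.3,0,0.0041,0,0.0058,-0.3],
    [0,-5.9,0,0.0046,0,0.0065,-0.3],
    [0,-6.6,0,0.0052,0,0.0072,-0.3],
    [0,-6.6,0,0.0052,0,0.0072,-0.3]
  ]
}}

```text
t: 7.1
ee_pos: [0.6027, -0.1048, 0.1724]
tcp_rot: [-0.049, 0.944, -0.167, -0.28]
ft_force: [-2.8, -3.8, -0.6]
gripper_width: 0.438
grip_force: 60.3
```

```bash
python3 - <<'E'
from path import *
st(); cmd=(cw(grip_tcp([66.3,162],-33)),tool(-33)); print(grip_tcp([66.3,162],-33)*1e3)
off=28-np.rad2deg(chain([28.7,242.])[1])
rows([[66.3,162],[66.5,152]],off,10,cmd)
E
```

```text
t 7.1 tcp case mm [ 57.1   1.5 172.4] rot vs down [ -0. -33.   0.] Fcase [-1.31 -4.57 -0.58] w 0.438 g 60.3
[ 56.14381947   0.         172.49939513]
[0.0, -0.62, 0.0, 0.0006, -0.0, 0.0007, -0.3]   bar [ 66.3 161. ] th 2.14 tilt -33.6
[0.0, -1.27, 0.0, 0.0012, -0.0, 0.0013, -0.3]   bar [ 66.3 160. ] th 2.16 tilt -34.3
[0.0, -1.91, 0.0, 0.0018, -0.0, 0.002, -0.3]   bar [ 66.4 159. ] th 2.18 tilt -34.9
[0.0, -2.54, 0.0, 0.0024, -0.0, 0.0027, -0.3]   bar [ 66.4 158. ] th 2.2 tilt -35.5
[0.0, -3.17, 0.0, 0.003, -0.0, 0.0033, -0.3]   bar [ 66.4 157. ] th 2.22 tilt -36.2
[0.0, -3.8, -0.0, 0.0036, -0.0, 0.004, -0.3]   bar [ 66.4 156. ] th 2.24 tilt -36.8
[-0.0, -4.42, 0.0, 0.0042, -0.0, 0.0047, -0.3]   bar [ 66.4 155. ] th 2.26 tilt -37.4
[0.0, -5.04, 0.0, 0.0048, -0.0, 0.0054, -0.3]   bar [ 66.5 154. ] th 2.28 tilt -38.0
[0.0, -5.65, 0.0, 0.0054, -0.0, 0.0061, -0.3]   bar [ 66.5 153. ] th 2.31 tilt -38.6
[0.0, -6.25, 0.0, 0.0061, -0.0, 0.0067, -0.3]   bar [ 66.5 152. ] th 2.33 tilt -39.3
```

>>> {"api": "apply_moves", "payload": {
  "motion": [
    [0,-0.6,0,0.0006,0.0005,0.0007,-0.3],
    [0,-1.3,0,0.0012,0.0005,0.0013,-0.3],
    [0,-1.9,0,0.0018,0.0005,0.002,-0.3],
    [0,-1.9,0,0.0018,0.0005,0.002,-0.3]
  ]
}}

```text
t: 7.6
ee_pos: [0.6029, -0.105, 0.1697]
tcp_rot: [-0.053, 0.939, -0.166, -0.295]
ft_force: [-1.6, -2.1, -0.3]
gripper_width: 0.437
grip_force: 60.3
```

>>> {"api": "apply_moves", "payload": {
  "motion": [
    [0,-0.6,0,0.0006,0,0.0006,-0.3],
    [0,-0.6,0,0.0006,0,0.0006,-0.3]
  ]
}}

```text
t: 7.85
ee_pos: [0.6031, -0.105, 0.169]
tcp_rot: [-0.053, 0.938, -0.166, -0.3]
ft_force: [-1.5, -1.4, -0.1]
gripper_width: 0.439
grip_force: 60.4
```

>>> {"api": "apply_moves", "payload": {
  "motion": [
    [0,-0.6,0,0.0006,0,0.0006,-0.3],
    [0,-0.6,0,0.0006,0,0.0006,-0.3]
  ]
}}

```text
t: 8.1
ee_pos: [0.6032, -0.1051, 0.1681]
tcp_rot: [-0.054, 0.936, -0.166, -0.305]
ft_force: [-1.3, -1.3, -0.2]
gripper_width: 0.44
grip_force: 60.4
```

>>> {"api": "apply_moves", "payload": {
  "motion": [
    [0,-0.6,0,0.0006,0,0.0006,-0.3],
    [0,-0.6,0,0.0006,0,0.0006,-0.3]
  ]
}}

```text
t: 8.35
ee_pos: [0.6033, -0.1052, 0.1672]
tcp_rot: [-0.055, 0.935, -0.166, -0.31]
ft_force: [-1.1, -0.6, 0.2]
gripper_width: 0.443
grip_force: 60.4
```

```bash
python3 - <<'E'
from h import *
st(); s=state(); t=(tool().inv()*rot(s["tcp_rot"])).as_rotvec(degrees=True)[1]
p=wc(s["ee_pos"])[[0,2]]*1e3; T=np.deg2rad(t); al=np.deg2rad(t+18.35)
print("bar est",p+8*np.array([np.sin(T),-np.cos(T)])+15*np.array([np.cos(al),np.sin(al)]))
im=eyes.snapshot("wrist"); cv2.imwrite("pics/w6.png",cv2.resize(im[180:330,180:380],None,fx=4,fy=4,interpolation=cv2.INTER_CUBIC))
E
```

```text
t 8.35 tcp case mm [ 57.8   1.3 167.2] rot vs down [  0.  -36.7   0. ] Fcase [-0.79 -0.95  0.22] w 0.443 g 60.4
bar est [ 67.24725639 156.07800408]
```

View pics/w6.png

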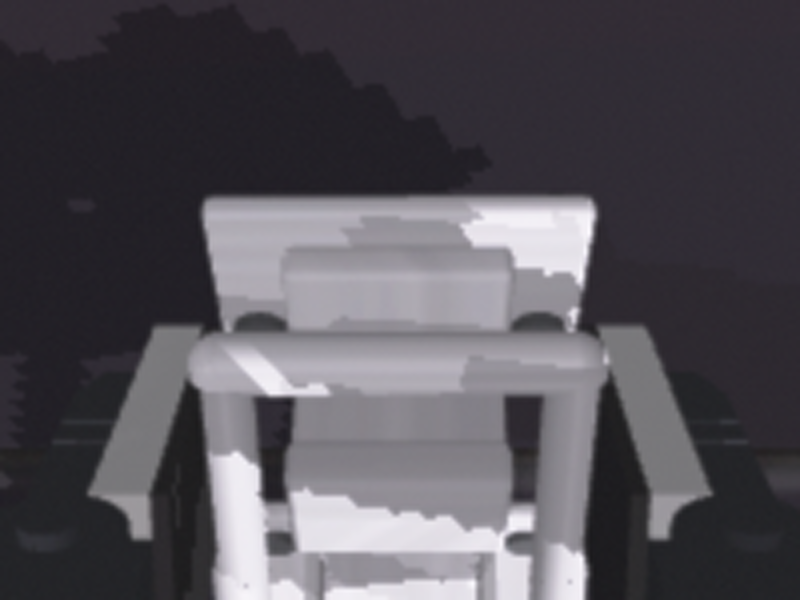

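The bar (crop row 362) now lies past the lip (rows 440-550) and short of the tongue's end (row 250). It is still free, so I keep feeling downward.

>>> {"api": "apply_moves", "payload": {
  "motion": [
    [0,-0.6,0,0.0006,0,0.0006,-0.3],
    [0,-0.6,0,0.0006,0,0.0006,-0.3]
  ]
}}

```text
t: 8.65
ee_pos: [0.6034, -0.1052, 0.1664]
tcp_rot: [-0.056, 0.933, -0.165, -0.315]
ft_force: [-0.9, 0.5, 0.9]
gripper_width: 0.438
grip_force: 60.3
```

>>> {"api": "apply_moves", "payload": {
  "motion": [
    [0,-0.4,0,0.0004,0,0.0004,-0.3],
    [0,-0.4,0,0.0004,0,0.0004,-0.3]
  ]
}}

```text
t: 8.9
ee_pos: [0.6035, -0.1053, 0.1659]
tcp_rot: [-0.056, 0.932, -0.165, -0.318]
ft_force: [-0.7, 0.5, 0.4]
gripper_width: 0.44
grip_force: 60.4
```

>>> {"api": "apply_moves", "payload": {
  "motion": [
    [0,-0.4,0,0.0004,0,0.0004,-0.3],
    [0,-0.4,0,0.0004,0,0.0004,-0.3]
  ]
}}

```text
t: 9.15
ee_pos: [0.6035, -0.1053, 0.1654]
tcp_rot: [-0.057, 0.931, -0.165, -0.321]
ft_force: [-1.3, -0.1, -0.1]
gripper_width: 0.437
grip_force: 60.4
```

>>> {"api": "apply_moves", "payload": {
  "motion": [
    [0,-0.4,0,0.0004,0,0.0004,-0.3],
    [0,-0.4,0,0.0004,0,0.0004,-0.3]
  ]
}}

```text
t: 9.4
ee_pos: [0.6037, -0.1054, 0.1653]
tcp_rot: [-0.058, 0.93, -0.165, -0.325]
ft_force: [-1.7, 0.0, 2.8]
gripper_width: 0.443
grip_force: 60.7
```

Contact felt: Fz +2.8 N at a bar height of about 153.6 mm, as vision predicted for the tongue (153.4). Now raise 1.4 mm and draw back in steps.

```bash
cat >> path.py <<'E'
def barest():
    s=state(); t=(tool().inv()*rot(s["tcp_rot"])).as_rotvec(degrees=True)[1]
    p=wc(s["ee_pos"])[[0,2]]*1e3; T=np.deg2rad(t); al=np.deg2rad(t+18.35)
    return p+8*np.array([np.sin(T),-np.cos(T)])+15*np.array([np.cos(al),np.sin(al)]),t
E
python3 - <<'E'
from path import *
st(); b,t=barest(); print(b,t,np.rad2deg(chain(b)[1]))
T0=t; cmd=(cw(grip_tcp(b,t)),tool(t)); off=t-np.rad2deg(chain(b)[1])
z=153.4+1.5
rows([b,[b[0],z]],off,2,cmd); print()
cmd=(cw(grip_tcp([b[0],z],np.rad2deg(chain([b[0],z])[1])+off)),tool(np.rad2deg(chain([b[0],z])[1])+off))
rows([[b[0],z],[53.2,z]],off,14,cmd)
E
```

```text
t 9.4 tcp case mm [ 58.2   1.2 165.3] rot vs down [  0.  -38.5  -0. ] Fcase [-1.61 -0.55  2.84] w 0.443 g 60.7
[ 67.34374828 153.8963912 ] -38.51310222960318 -19.50532520716713
[0.0, 0.31, -0.0, -0.0003, 0.0, -0.0003, -0.3]   bar [ 67.3 154.4] th 2.33 tilt -38.2
[0.0, 0.61, -0.0, -0.0007, 0.0, -0.0006, -0.3]   bar [ 67.3 154.9] th 2.32 tilt -37.9

[-0.0, -0.28, 0.0, -0.0008, -0.0, 0.0006, -0.3]   bar [ 66.3 154.9] th 2.26 tilt -38.2
[0.0, -0.52, 0.0, -0.0016, -0.0, 0.0011, -0.3]   bar [ 65.3 154.9] th 2.2 tilt -38.4
[-0.0, -0.72, 0.0, -0.0024, -0.0, 0.0017, -0.3]   bar [ 64.3 154.9] th 2.14 tilt -38.6
[0.0, -0.88, 0.0, -0.0031, -0.0, 0.0023, -0.3]   bar [ 63.3 154.9] th 2.08 tilt -38.8
[0.0, -1.0, 0.0, -0.0039, -0.0, 0.0029, -0.3]   bar [ 62.3 154.9] th 2.02 tilt -38.9
[0.0, -1.08, 0.0, -0.0047, 0.0, 0.0035, -0.3]   bar [ 61.3 154.9] th 1.96 tilt -39.0
[-0.0, -1.12, -0.0, -0.0055, 0.0, 0.0041, -0.3]   bar [ 60.3 154.9] th 1.9 tilt -39.0
[-0.0, -1.12, 0.0, -0.0063, 0.0, 0.0047, -0.3]   bar [ 59.3 154.9] th 1.83 tilt -39.0
[0.0, -1.07, 0.0, -0.0071, -0.0, 0.0053, -0.3]   bar [ 58.3 154.9] th 1.77 tilt -39.0
[0.0, -0.96, 0.0, -0.0079, -0.0, 0.006, -0.3]   bar [ 57.2 154.9] th 1.7 tilt -38.9
[-0.0, -0.8, 0.0, -0.0087, 0.0, 0.0066, -0.3]   bar [ 56.2 154.9] th 1.63 tilt -38.7
[0.0, -0.57, 0.0, -0.0095, -0.0, 0.0073, -0.3]   bar [ 55.2 154.9] th 1.56 tilt -38.5
[-0.0, -0.27, 0.0, -0.0103, -0.0, 0.008, -0.3]   bar [ 54.2 154.9] th 1.48 tilt -38.2
[-0.0, 0.13, 0.0, -0.0112, 0.0, 0.0087, -0.3]   bar [ 53.2 154.9] th 1.4 tilt -37.8
```

>>> {"api": "apply_moves", "payload": {
  "motion": [
    [0,0.4,0,-0.0005,0,-0.0005,-0.3],
    [0,0.8,0,-0.001,0,-0.0009,-0.3],
    [0,0.8,0,-0.001,0,-0.0009,-0.3]
  ]
}}

```text
t: 9.78
ee_pos: [0.6037, -0.1055, 0.1661]
tcp_rot: [-0.056, 0.932, -0.165, -0.317]
ft_force: [2.6, -0.5, -0.8]
gripper_width: 0.44
grip_force: 60.4
```

>>> {"api": "apply_moves", "payload": {
  "motion": [
    [0,-0.3,0,-0.0008,0,0.0006,-0.3],
    [0,-0.5,0,-0.0016,0,0.0011,-0.3],
    [0,-0.7,0,-0.0024,0,0.0017,-0.3],
    [0,-0.9,0,-0.0031,0,0.0023,-0.3],
    [0,-0.9,0,-0.0031,0,0.0023,-0.3]
  ]
}}

```text
t: 10.4
ee_pos: [0.5997, -0.104, 0.1661]
tcp_rot: [-0.058, 0.929, -0.165, -0.326]
ft_force: [3.0, -0.7, -2.9]
gripper_width: 0.446
grip_force: 60.5
```

```bash
python3 - <<'E'
from path import *
st(); print(barest())
E
```

```text
t 10.4 tcp case mm [ 54.    1.2 166.1] rot vs down [  0.  -38.6   0. ] Fcase [ 3.05  0.41 -2.93] w 0.446 g 60.5
(array([ 63.08201225, 154.70204526]), np.float64(-38.61425338084366))
```

>>> {"api": "apply_moves", "payload": {
  "motion": [
    [0,-0.1,0,-0.0008,0,0.0006,-0.3],
    [0,-0.2,0,-0.0016,0,0.0012,-0.3],
    [0,-0.2,0,-0.0024,0,0.0018,-0.3],
    [0,-0.2,0,-0.0024,0,0.0018,-0.3]
  ]
}}

```text
t: 10.9
ee_pos: [0.5968, -0.103, 0.1663]
tcp_rot: [-0.058, 0.929, -0.165, -0.327]
ft_force: [3.1, -1.0, -2.7]
gripper_width: 0.44
grip_force: 60.6
```

```bash
python3 - <<'E'
from path import *
st(); print(barest())
E
```

```text
t 10.9 tcp case mm [ 51.    1.1 166.3] rot vs down [ -0.  -38.8   0. ] Fcase [ 3.24  0.15 -2.67] w 0.44 g 60.6
(array([ 60.0423171 , 154.85011201]), np.float64(-38.802050676603166))
```

>>> {"api": "apply_moves", "payload": {
  "motion": [
    [0,0,0,-0.0008,0,0.0006,-0.3],
    [0,0,0,-0.0016,0,0.0012,-0.3],
    [0,0,0,-0.0016,0,0.0012,-0.3]
  ]
}}

```text
t: 11.28
ee_pos: [0.5951, -0.1023, 0.1664]
tcp_rot: [-0.058, 0.929, -0.165, -0.327]
ft_force: [4.9, -1.4, -3.5]
gripper_width: 0.441
grip_force: 60.7
```

>>> {"api": "apply_moves", "payload": {
  "motion": [
    [0,0.1,0,-0.0008,0,0.0006,-0.3],
    [0,0.1,0,-0.0008,0,0.0006,-0.3]
  ]
}}

```text
t: 11.52
ee_pos: [0.5942, -0.102, 0.1664]
tcp_rot: [-0.058, 0.929, -0.165, -0.326]
ft_force: [5.4, -1.2, -5.4]
gripper_width: 0.439
grip_force: 60.7
```

>>> {"api": "apply_moves", "payload": {
  "motion": [
    [0,0.1,0,-0.0008,0,0.0006,-0.3],
    [0,0.1,0,-0.0008,0,0.0006,-0.3]
  ]
}}

```text
t: 11.78
ee_pos: [0.5934, -0.1017, 0.1663]
tcp_rot: [-0.058, 0.93, -0.165, -0.325]
ft_force: [5.9, -1.6, -4.3]
gripper_width: 0.439
grip_force: 60.8
```

```bash
python3 - <<'E'
from path import *
st(); print(barest())
E
```

```text
t 11.78 tcp case mm [ 47.3   1.1 166.3] rot vs down [  0.  -38.5   0. ] Fcase [ 6.11  0.52 -4.25] w 0.439 g 60.8
(array([ 56.42459012, 154.86846042]), np.float64(-38.5311647441564))
```

>>> {"api": "apply_moves", "payload": {
  "motion": [
    [0,0,0,0.0003,0,0.0004,-0.3],
    [0,0,0,0.0003,0,0.0004,-0.3]
  ]
}}

```text
t: 12.02
ee_pos: [0.5933, -0.1017, 0.166]
tcp_rot: [-0.058, 0.929, -0.165, -0.325]
ft_force: [5.6, -1.1, -3.3]
gripper_width: 0.438
grip_force: 60.7
```

>>> {"api": "apply_moves", "payload": {
  "motion": [
    [0,0.2,0,-0.0008,0,0.0006,-0.3],
    [0,0.2,0,-0.0008,0,0.0006,-0.3]
  ]
}}

```text
t: 12.28
ee_pos: [0.5931, -0.1016, 0.166]
tcp_rot: [-0.057, 0.93, -0.165, -0.322]
ft_force: [8.6, -1.6, -5.0]
gripper_width: 0.441
grip_force: 60.5
```

```bash
python3 - <<'E'
from path import *
st(); print(barest())
im=eyes.snapshot("wrist"); cv2.imwrite("pics/w7.png",cv2.resize(im[180:330,180:380],None,fx=4,fy=4,interpolation=cv2.INTER_CUBIC))
E
```

```text
t 12.28 tcp case mm [ 47.    1.1 166. ] rot vs down [  0.  -38.2   0. ] Fcase [ 8.6   1.45 -5.01] w 0.441 g 60.5
(array([ 56.1789641 , 154.66447025]), np.float64(-38.19091372619412))
```

View pics/w7.png

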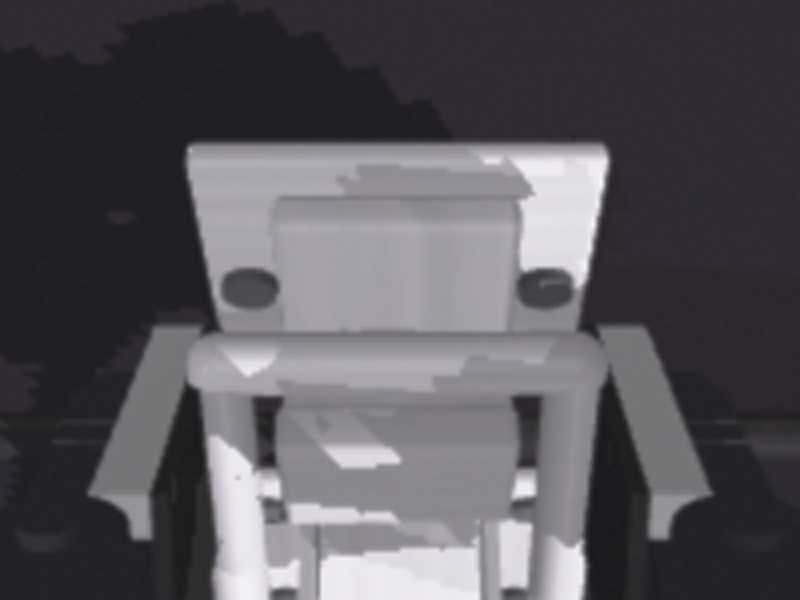

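The camera looks in from the lid side, upside down. The bar (row 362) sits against the lip, and the tongue's end (row 207) is about 18 mm ahead of it, which fits a seated bar. The Fx rise means the post is reached. I back off 0.7 mm and lift to feel for the lip.

>>> {"api": "apply_moves", "payload": {
  "motion": [
    [0,0,0,0.0006,0,-0.0005,-0.3],
    [0,0,0,0.0006,0,-0.0005,-0.3]
  ]
}}

```text
t: 12.58
ee_pos: [0.5932, -0.1016, 0.166]
tcp_rot: [-0.057, 0.93, -0.165, -0.323]
ft_force: [5.7, -0.1, -3.5]
gripper_width: 0.439
grip_force: 60.6
```

>>> {"api": "apply_moves", "payload": {
  "motion": [
    [0,0,0,-0.0005,0,-0.0006,-0.3],
    [0,0,0,-0.0005,0,-0.0006,-0.3]
  ]
}}

```text
t: 12.82
ee_pos: [0.5933, -0.1017, 0.1666]
tcp_rot: [-0.057, 0.93, -0.165, -0.323]
ft_force: [5.9, -2.2, -5.9]
gripper_width: 0.439
grip_force: 60.8
```

>>> {"api": "apply_moves", "payload": {
  "motion": [
    [0,0,0,-0.0004,0,-0.0005,-0.3],
    [0,0,0,-0.0004,0,-0.0005,-0.3]
  ]
}}

```text
t: 13.08
ee_pos: [0.5933, -0.1017, 0.1671]
tcp_rot: [-0.057, 0.93, -0.165, -0.323]
ft_force: [5.5, -2.3, -5.8]
gripper_width: 0.439
grip_force: 60.8
```

>>> {"api": "apply_moves", "payload": {
  "motion": [
    [0,0,0,-0.0004,0,-0.0005,-0.3],
    [0,0,0,-0.0004,0,-0.0005,-0.3]
  ]
}}

```text
t: 13.32
ee_pos: [0.5933, -0.1017, 0.1675]
tcp_rot: [-0.057, 0.93, -0.165, -0.323]
ft_force: [6.3, -2.6, -6.3]
gripper_width: 0.443
grip_force: 60.8
```

>>> {"api": "apply_moves", "payload": {
  "motion": [
    [0,0,0,-0.0003,0,-0.0004,-0.3],
    [0,0,0,-0.0003,0,-0.0004,-0.3]
  ]
}}

```text
t: 13.58
ee_pos: [0.5934, -0.1017, 0.1678]
tcp_rot: [-0.057, 0.93, -0.165, -0.323]
ft_force: [7.2, -1.6, -7.2]
gripper_width: 0.442
grip_force: 60.8
```

>>> {"api": "apply_moves", "payload": {
  "motion": [
    [0,0,0,-0.0004,0,-0.0005,-0.3],
    [0,0,0,-0.0004,0,-0.0005,-0.3]
  ]
}}

```text
t: 13.82
ee_pos: [0.5934, -0.1018, 0.1683]
tcp_rot: [-0.057, 0.93, -0.165, -0.323]
ft_force: [5.6, -1.7, -8.1]
gripper_width: 0.442
grip_force: 60.9
```

```bash
python3 - <<'E'
from path import *
st(); print(barest())
E
```

```text
t 13.82 tcp case mm [ 47.4   1.1 168.3] rot vs down [  0.  -38.2   0. ] Fcase [ 5.88  0.34 -8.13] w 0.442 g 60.9
(array([ 56.53905933, 156.86610115]), np.float64(-38.24150401493625))
```

>>> {"api": "apply_moves", "payload": {
  "motion": [
    [0,0,0,0.0006,0,0.0008,-0.3],
    [0,0,0,0.0006,0,0.0008,-0.3]
  ]
}}

```text
t: 14.08
ee_pos: [0.5933, -0.1017, 0.1675]
tcp_rot: [-0.057, 0.93, -0.165, -0.323]
ft_force: [6.6, -2.2, -7.1]
gripper_width: 0.442
grip_force: 60.6
```

>>> {"api": "apply_moves", "payload": {
  "motion": [
    [0,0,0,0,0,0,0.2],
    [0,0,0,0,0,0,0.4],
    [0,0,0,0,0,0,0.6],
    [0,0,0,0,0,0,0.6]
  ]
}}

```text
t: 14.58
ee_pos: [0.5927, -0.1015, 0.1685]
tcp_rot: [-0.057, 0.93, -0.165, -0.324]
ft_force: [-0.2, -0.1, -1.3]
gripper_width: 0.798
grip_force: 0.0
```

```bash
python3 - <<'E'
from path import *
st(); b,t=barest(); print(b,t)
im=eyes.snapshot("wrist"); cv2.imwrite("pics/w8.png",cv2.resize(im[180:330,180:380],None,fx=4,fy=4,interpolation=cv2.INTER_CUBIC))
a=cv2.imread("pics/w7.png"); 
# row profile of bar and lip, columns beside/at centre
g=cv2.cvtColor(im,cv2.COLOR_BGR2GRAY)
print("col 280 rows 225-320:",g[225:320:2,280]); print("col 250:",g[240:300:3,250])
z=rot(state()["tcp_rot"]).inv().apply(RC.apply([0,0,1])); print("up in tool",z.round(2))
E
```

```text
t 14.57 tcp case mm [ 46.6   1.2 168.5] rot vs down [ -0.  -38.4   0. ] Fcase [-0.19 -0.17 -1.33] w 0.798 g 0.0
[ 55.75755184 157.03575294] -38.43088847670992
col 280 rows 225-320: [141 147 161 166 161 161 161 162 161 161 161 160 160 160 160 159 159 139
 132 115 135 148 137 145 153 126 137 139 143 149 197 215 145 135 134 137
 205 216 213 209 160 158 138 137 212 217 229 232]
col 250: [154 153 143 134 145 139 156  46 126 165 170 166 141 140 145 161 124 119
 131 149]
up in tool [-0.62 -0.   -0.78]
```

View pics/w8.png

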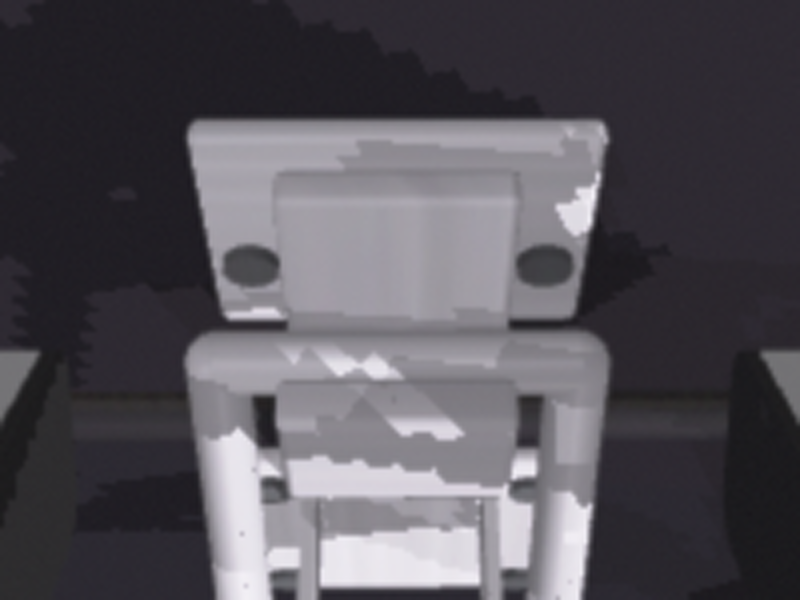

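Now the lip (crop rows 380-495) overlaps the crossbar (332-395) from above with the pads open, and the loop did not rise. It is hooked and let go. Next I withdraw along the fingers, close the gripper and go to the lever.

```bash
cat >> path.py <<'E'
def lever_tcp(th,s=54.,gap=0.,tilt=10.): # TCP so that the -x tip corner is on the handle face, s mm from pin
    d=np.array([-np.cos(th),np.sin(th)]); n=np.array([np.sin(th),np.cos(th)]); c=PIN+s*d+(4+gap)*n
    t=np.deg2rad(tilt); z=np.array([np.sin(t),-np.cos(t)]); x=np.array([np.cos(t),np.sin(t)])
    p=c-22*z+11*x; return np.array([p[0],1.,p[1]])/1e3
E
python3 - <<'E'
from path import *
s=state(); cmd=(np.array(s["ee_pos"]),rot(s["tcp_rot"])); print(chain([56,157]))
t0=-38.4; p=wc(cmd[0]); zt=np.array([np.sin(np.deg2rad(t0)),0,-np.cos(np.deg2rad(t0))])
print(move(p-.04*zt,t0)); print(move(p-.085*zt,t0))
for a,q in zip([-28,-18,-8,2,10,10,10],[[.085,.001,.26],[.07,.001,.265],[.055,.001,.265],[.04,.001,.265],[.025,.001,.262],[.014,.001,.252],[.012,.001,.242]]): print(move(q,a),q)
print(lever_tcp(1.55,gap=3)*1e3)
E
```

```text
(np.float64(1.563114949613945), np.float64(-0.3139386973024533))
[-0.0, 0.03, -0.0, -0.0, -0.0, -0.04]
[-0.0, 0.03, -0.0, -0.0, -0.0, -0.085]
[-0.0, 10.43, -0.0, -0.0269, 0.0002, -0.0956] [0.085, 0.001, 0.26]
[-0.0, 20.43, -0.0, -0.0418, 0.0002, -0.0902] [0.07, 0.001, 0.265]
[-0.0, 30.43, -0.0, -0.0535, 0.0002, -0.0808] [0.055, 0.001, 0.265]
[-0.0, 40.43, -0.0, -0.0653, 0.0002, -0.0715] [0.04, 0.001, 0.265]
[-0.0, 48.43, -0.0, -0.0751, 0.0002, -0.0598] [0.025, 0.001, 0.262]
[-0.0, 48.43, -0.0, -0.0775, 0.0002, -0.0452] [0.014, 0.001, 0.252]
[-0.0, 48.43, -0.0, -0.0729, 0.0002, -0.0361] [0.012, 0.001, 0.242]
[ -7.11180898   1.         245.70978758]
```

>>> {"api": "apply_moves", "payload": {
  "motion": [
    [0,0,0,0,0,-0.01,1],
    [0,0,0,0,0,-0.04,1],
    [0,0,0,0,0,-0.085,0.5],
    [0,10,0,-0.027,0,-0.0956,-1],
    [0,20,0,-0.042,0,-0.09,-1],
    [0,30,0,-0.0535,0,-0.081,-1],
    [0,40,0,-0.065,0,-0.0715,-1],
    [0,48.4,0,-0.075,0,-0.06,-1],
    [0,48.4,0,-0.0775,0,-0.045,-1],
    [0,48.4,0,-0.073,0,-0.036,-1],
    [0,48.4,0,-0.073,0,-0.036,-1]
  ]
}}

```text
t: 16.0
ee_pos: [0.5605, -0.0898, 0.2407]
tcp_rot: [0.015, 0.981, -0.174, 0.084]
ft_force: [-0.5, -1.0, 0.7]
gripper_width: 0.0
grip_force: 0.0
```

```bash
python3 - <<'E'
from path import *
st(); s=state(); cmd=(np.array(s["ee_pos"]),rot(s["tcp_rot"]))
for th in (1.6,1.5,1.4,1.3,1.2,1.1): print(th,move(lever_tcp(th),10,cmd))
for n in("scene","top","wrist"): cv2.imwrite(f"pics/{n}9.png",eyes.snapshot(n))
a=cv2.resize(cv2.imread("pics/scene9.png")[170:290,170:330],None,fx=3.5,fy=3.5,interpolation=cv2.INTER_CUBIC); cv2.imwrite("pics/s9.png",a)
E
```

```text
t 16.0 tcp case mm [ 12.4   1.  240.7] rot vs down [-0.   9.8  0. ] Fcase [-0.08 -1.15  0.67] w 0.0 g 0.0
1.6 [0.0, 0.16, -0.02, -0.0187, -0.0, -0.008]
1.5 [0.0, 0.16, -0.02, -0.0239, -0.0, -0.0093]
1.4 [0.0, 0.16, -0.02, -0.0293, -0.0, -0.0099]
1.3 [0.0, 0.16, -0.02, -0.0347, -0.0, -0.0101]
1.2 [0.0, 0.16, -0.02, -0.0401, -0.0, -0.0097]
1.1 [0.0, 0.16, -0.02, -0.0454, -0.0, -0.0087]
```

View pics/s9.png

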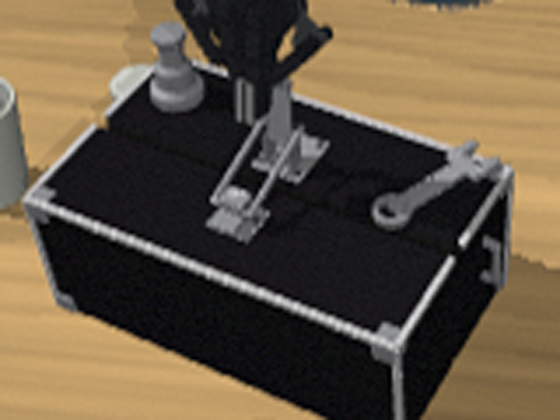

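The scene crop shows the loop's legs running from the lever to the keeper at (235,215), hooked and down, with the lever about upright at (280,110) and the shut fingers in front at (246,110). No more pictures to view; I check the finger-to-handle alignment by projection.

```bash
python3 - <<'E'
from path import *
m=eyes.camera_model("scene"); s=state(); p=np.array(s["ee_pos"])+rot(s["tcp_rot"]).apply([0,0,.022])
f=lambda P:((proj(m,P)[0]-[170,170])*3.5).round(0)
print("tip",f(p),wc(p)*1e3)
for th in(1.4,1.5,1.6): print(th,"handle end",f(cw([(-20-63*np.cos(th))/1e3,0,(168+63*np.sin(th))/1e3])))
print("keeper",f(cw([.0555,0,.165])),"pin",f(cw([-.02,0,.168])))
E
```

```text
tip [249. 115.] [ 16.80062151   0.99839168 220.31656036]
1.4 handle end [280.  70.]
1.5 handle end [275.  73.]
1.6 handle end [271.  78.]
keeper [228. 197.] pin [278. 136.]
```

>>> {"api": "apply_moves", "payload": {
  "motion": [
    [0,0.2,0,-0.01,0,-0.006,-1],
    [0,0.2,0,-0.0187,0,-0.008,-1],
    [0,0.2,0,-0.0239,0,-0.0093,-1],
    [0,0.2,0,-0.0293,0,-0.0099,-1],
    [0,0.2,0,-0.0347,0,-0.0101,-1],
    [0,0.2,0,-0.0347,0,-0.0101,-1]
  ]
}}

```text
t: 16.9
ee_pos: [0.5269, -0.0774, 0.2462]
tcp_rot: [0.016, 0.981, -0.174, 0.089]
ft_force: [4.1, -1.8, -2.0]
gripper_width: -0.001
grip_force: 2.3
```

```bash
python3 - <<'E'
from path import *
st(); cmd=(cw(lever_tcp(1.3)),tool(10)); print(lever_tcp(1.3)*1e3)
for th in np.arange(1.2,-.11,-.1): print(round(th,1),move(lever_tcp(th),10,cmd)[3:])
E
```

```text
t 16.9 tcp case mm [-23.4   1.1 246.2] rot vs down [ 0.  10.4  0. ] Fcase [ 4.46 -0.3  -2.01] w -0.001 g 2.3
[-23.57807863   1.         244.67803785]
1.2 [-0.0054, 0.0, 0.0004]
1.1 [-0.0107, -0.0, 0.0013]
1.0 [-0.0159, 0.0, 0.0028]
0.9 [-0.021, 0.0, 0.0047]
0.8 [-0.0258, -0.0, 0.0072]
0.7 [-0.0304, 0.0, 0.0101]
0.6 [-0.0346, -0.0, 0.0135]
0.5 [-0.0385, 0.0, 0.0173]
0.4 [-0.0419, -0.0, 0.0214]
0.3 [-0.045, -0.0, 0.0259]
0.2 [-0.0476, 0.0, 0.0307]
0.1 [-0.0497, -0.0, 0.0356]
-0.0 [-0.0513, -0.0, 0.0408]
-0.1 [-0.0523, -0.0, 0.0461]
```

>>> {"api": "apply_moves", "payload": {
  "motion": [
    [0,0,0,-0.0027,0,0.0003,-1],
    [0,0,0,-0.0054,0,0.0006,-1],
    [0,0,0,-0.0081,0,0.0011,-1],
    [0,0,0,-0.0107,0,0.0017,-1],
    [0,0,0,-0.0107,0,0.0017,-1]
  ]
}}

```text
t: 17.52
ee_pos: [0.5182, -0.0742, 0.2436]
tcp_rot: [0.016, 0.98, -0.174, 0.09]
ft_force: [6.9, -2.1, -0.5]
gripper_width: 0.003
grip_force: 2.9
```

>>> {"api": "apply_moves", "payload": {
  "motion": [
    [0,0,0,-0.0026,0,0.0009,-1],
    [0,0,0,-0.0052,0,0.0017,-1],
    [0,0,0,-0.0078,0,0.0027,-1],
    [0,0,0,-0.0103,0,0.0037,-1],
    [0,0,0,-0.0103,0,0.0037,-1]
  ]
}}

```text
t: 18.15
ee_pos: [0.5092, -0.0709, 0.2387]
tcp_rot: [0.016, 0.981, -0.174, 0.09]
ft_force: [3.4, -1.6, 5.5]
gripper_width: -0.003
grip_force: 2.7
```

```bash
python3 - <<'E'
from path import *
st(); s=state(); cmd=(np.array(s["ee_pos"]),rot(s["tcp_rot"]))
from scipy.optimize import minimize_scalar
for th in np.arange(.9,-.11,-.1): print(round(th,1),(lever_tcp(th)*1e3).round(1),move(lever_tcp(th),10,cmd)[3:])
E
```

```text
t 18.15 tcp case mm [-42.3   1.1 238.7] rot vs down [ 0.  10.5  0. ] Fcase [ 3.73 -0.35  5.47] w -0.003 g 2.7
0.9 [-43.4   1.  236.4] [-0.0015, 0.0001, 0.0021]
0.8 [-47.7   1.  233.1] [-0.0064, 0.0001, 0.0045]
0.7 [-51.7   1.  229.4] [-0.0109, 0.0001, 0.0074]
0.6 [-55.3   1.  225.4] [-0.0152, 0.0001, 0.0107]
0.5 [-58.5   1.  221. ] [-0.0191, 0.0001, 0.0145]
0.4 [-61.2   1.  216.3] [-0.0226, 0.0001, 0.0186]
0.3 [-63.4   1.  211.4] [-0.0257, 0.0001, 0.023]
0.2 [-65.1   1.  206.2] [-0.0283, 0.0001, 0.0278]
0.1 [-66.3   1.  200.9] [-0.0305, 0.0001, 0.0327]
0.0 [-67.    1.  195.6] [-0.0321, 0.0001, 0.0379]
-0.1 [-67.1   1.  190.2] [-0.0332, 0.0001, 0.0432]
```

>>> {"api": "apply_moves", "payload": {
  "motion": [
    [0,0,0,-0.0025,0,0.0012,-1],
    [0,0,0,-0.0049,0,0.0026,-1],
    [0,0,0,-0.0072,0,0.0041,-1],
    [0,0,0,-0.0094,0,0.0057,-1],
    [0,0,0,-0.0094,0,0.0057,-1]
  ]
}}

```text
t: 18.77
ee_pos: [0.4999, -0.0675, 0.2292]
tcp_rot: [0.015, 0.981, -0.174, 0.087]
ft_force: [2.1, -0.2, 2.9]
gripper_width: -0.001
grip_force: 1.5
```

>>> {"api": "apply_moves", "payload": {
  "motion": [
    [0,0,0,-0.0022,0,0.0017,-1],
    [0,0,0,-0.0043,0,0.0033,-1],
    [0,0,0,-0.0063,0,0.0052,-1],
    [0,0,0,-0.0082,0,0.0071,-1],
    [0,0,0,-0.0082,0,0.0071,-1]
  ]
}}

```text
t: 19.4
ee_pos: [0.493, -0.0649, 0.2201]
tcp_rot: [0.015, 0.981, -0.174, 0.086]
ft_force: [0.4, -0.9, -0.4]
gripper_width: -0.001
grip_force: 0.4
```

```bash
python3 - <<'E'
from path import *
st()
E
```

```text
t 19.4 tcp case mm [-59.6   1.2 220.1] rot vs down [-0.  10.1 -0. ] Fcase [ 0.7  -0.71 -0.41] w -0.001 g 0.4
```

>>> {"api": "apply_moves", "payload": {
  "motion": [
    [0,0,0,-0.0018,0,0.0021,-1],
    [0,0,0,-0.0035,0,0.0041,-1],
    [0,0,0,-0.0051,0,0.0063,-1],
    [0,0,0,-0.0066,0,0.0086,-1],
    [0,0,0,-0.0066,0,0.0086,-1]
  ]
}}

```text
t: 20.02
ee_pos: [0.4886, -0.0633, 0.2106]
tcp_rot: [0.015, 0.981, -0.174, 0.087]
ft_force: [-0.2, 0.8, -0.2]
gripper_width: 0.001
grip_force: 0.0
```

>>> {"api": "apply_moves", "payload": {
  "motion": [
    [0,0,0,-0.0013,0,0.0024,-1],
    [0,0,0,-0.0026,0,0.0048,-1],
    [0,0,0,-0.0037,0,0.0072,-1],
    [0,0,0,-0.0037,0,0.0072,-1]
  ]
}}

```text
t: 20.52
ee_pos: [0.4867, -0.0626, 0.2033]
tcp_rot: [0.015, 0.981, -0.174, 0.087]
ft_force: [0.7, 0.5, 0.5]
gripper_width: -0.001
grip_force: 0.0
```

```bash
python3 - <<'E'
from path import *
st(); s=state(); cmd=(np.array(s["ee_pos"]),rot(s["tcp_rot"]))
for th in (.2,.1,0): print(th,(lever_tcp(th)*1e3).round(1),move(lever_tcp(th),10,cmd)[3:])
E
```

```text
t 20.52 tcp case mm [-66.3   1.2 203.3] rot vs down [-0.  10.2  0. ] Fcase [0.48 0.68 0.48] w -0.001 g 0.0
0.2 [-65.1   1.  206.2] [0.0017, 0.0002, -0.0027]
0.1 [-66.3   1.  200.9] [-0.0004, 0.0002, 0.0023]
0 [-67.    1.  195.6] [-0.002, 0.0002, 0.0075]
```

>>> {"api": "apply_moves", "payload": {
  "motion": [
    [0,0,0,-0.0006,0,0.0025,-1],
    [0,0,0,-0.001,0,0.0045,-1],
    [0,0,0,-0.0015,0,0.006,-1],
    [0,0,0,-0.0015,0,0.006,-1]
  ]
}}

```text
t: 21.02
ee_pos: [0.4864, -0.0625, 0.1973]
tcp_rot: [0.015, 0.981, -0.174, 0.087]
ft_force: [0.4, 0.4, -0.1]
gripper_width: -0.002
grip_force: 0.0
```

>>> {"api": "apply_moves", "payload": {
  "motion": [
    [0,0,0,0,0,0.001,-1],
    [0,0,0,0,0,0.001,-1]
  ]
}}

```text
t: 21.28
ee_pos: [0.4867, -0.0626, 0.1964]
tcp_rot: [0.016, 0.981, -0.174, 0.087]
ft_force: [0.7, 0.7, 0.4]
gripper_width: -0.002
grip_force: 0.0
```

>>> {"api": "apply_moves", "payload": {
  "motion": [
    [0,0,0,0,0,0.001,-1],
    [0,0,0,0,0,0.001,-1]
  ]
}}

```text
t: 21.52
ee_pos: [0.4868, -0.0627, 0.1954]
tcp_rot: [0.015, 0.981, -0.174, 0.087]
ft_force: [-0.1, -0.1, 0.7]
gripper_width: -0.008
grip_force: 0.0
```

>>> {"api": "apply_moves", "payload": {
  "motion": [
    [0,0,0,0,0,0.001,-1],
    [0,0,0,0,0,0.001,-1]
  ]
}}

```text
t: 21.78
ee_pos: [0.4871, -0.0628, 0.1948]
tcp_rot: [0.016, 0.981, -0.174, 0.088]
ft_force: [-1.5, 0.1, 3.0]
gripper_width: 0.001
grip_force: 1.3
```

>>> {"api": "apply_moves", "payload": {
  "motion": [
    [0,0,0,0,0,0.001,-1],
    [0,0,0,0,0,0.001,-1]
  ]
}}

```text
t: 22.02
ee_pos: [0.4872, -0.0628, 0.1945]
tcp_rot: [0.016, 0.981, -0.174, 0.087]
ft_force: [-7.2, 2.2, 8.4]
gripper_width: 0.001
grip_force: 4.3
```

>>> {"api": "apply_moves", "payload": {
  "motion": [
    [0,0,0,0,0,0.001,-1],
    [0,0,0,0,0,0.001,-1]
  ]
}}

```text
t: 22.28
ee_pos: [0.4873, -0.0628, 0.1943]
tcp_rot: [0.016, 0.981, -0.174, 0.087]
ft_force: [-9.7, 2.8, 15.0]
gripper_width: 0.002
grip_force: 7.2
```

The handle meets a hard stop at the home height (15 N pressed). I retreat to the first viewing pose and check numerically.

>>> {"api": "apply_moves", "payload": {
  "motion": [
    [0,0,0,0.003,0,-0.01,-1],
    [0,0,0,0.01,0,-0.04,-1],
    [0,0,0,0.02,0,-0.08,-1],
    [0,0,0,0.03,0,-0.1,-1],
    [0,0,0,0.03,0,-0.1,-1]
  ]
}}

```text
t: 22.9
ee_pos: [0.4995, -0.0674, 0.2983]
tcp_rot: [0.016, 0.981, -0.174, 0.09]
ft_force: [0.2, -0.5, -0.1]
gripper_width: -0.001
grip_force: 0.0
```

```bash
python3 - <<'E'
from path import *
st(); print(move([.0552,-.0015,.3395],0))
E
```

```text
t 22.9 tcp case mm [-52.6   1.1 298.3] rot vs down [-0.  10.4  0. ] Fcase [ 0.41 -0.43 -0.11] w -0.001 g 0.0
[0.0, -10.45, -0.01, 0.1135, 0.0026, -0.021]
```

>>> {"api": "apply_moves", "payload": {
  "motion": [
    [0,-5,0,0.05,0.001,-0.015,0],
    [0,-10.4,0,0.1,0.0026,-0.021,0.5],
    [0,-10.4,0,0.1135,0.0026,-0.021,1],
    [0,-10.4,0,0.1135,0.0026,-0.021,1],
    [0,-10.4,0,0.1135,0.0026,-0.021,1],
    [0,-10.4,0,0.1135,0.0026,-0.021,1]
  ]
}}

```text
t: 23.65
ee_pos: [0.5979, -0.1059, 0.3372]
tcp_rot: [-0.0, 0.985, -0.174, -0.002]
ft_force: [-1.2, 0.4, 1.0]
gripper_width: 0.999
grip_force: 0.0
```

```bash
python3 - <<'E'
from path import *
import pickle
st(); m=eyes.camera_model("wrist"); im=eyes.snapshot("wrist"); cv2.imwrite("pics/w10.png",im); a=cv2.imread("pics/w1.png"); m0=pickle.load(open("w1.pkl","rb"))
def tm(box,pt):
    r0,r1,c0,c1=box; t=a[r0:r1,c0:c1]; res=cv2.matchTemplate(im[r0-25:r1+25,c0-25:c1+25],t,cv2.TM_CCOEFF_NORMED); _,v,_,l=cv2.minMaxLoc(res)
    e=proj(m,cw(pt))[0]-proj(m0,cw(pt))[0]; return "score",round(v,2),"shift(col,row)",l[0]-25,l[1]-25,"expected if unmoved",e.round(1)
print("keeper foot+tongue",tm((172,192,256,298),[.065,0,.15]))
print("lid far edge",tm((122,145,85,470),[.105,0,.14]))
print("spanner ring",tm((240,275,145,185),[-.0,.125,.14]))
g=cv2.cvtColor(im,cv2.COLOR_BGR2GRAY); print("gap rows col 350 now",g[225:255,350],"before",cv2.cvtColor(a,cv2.COLOR_BGR2GRAY)[225:255,350])
print("col 276",g[170:350:3,276]); print("home handle end",proj(m,cw([-.083,0,.174])),"pin",proj(m,cw([-.02,0,.172])),"bar",proj(m,cw([.05,0,.158])))
print("row 330 ",g[330,240:320:4],"row 345",g[345,240:320:4])
E
```

```text
t 23.65 tcp case mm [ 53.   -1.2 337.2] rot vs down [ 0.  -0.2 -0. ] Fcase [-1.29 -0.06  1.05] w 0.999 g 0.0
keeper foot+tongue ('score', 0.99, 'shift(col,row)', 0, 2, 'expected if unmoved', array([ 0.2, -2.3]))
lid far edge ('score', 0.83, 'shift(col,row)', -1, 1, 'expected if unmoved', array([ 0.1, -2.8]))
spanner ring ('score', 0.94, 'shift(col,row)', 0, -1, 'expected if unmoved', array([-0.7, -1.3]))
gap rows col 350 now [39 39 40 40 40 39 39 40 39 39 39 39 37 32 27 23 30 43 42 42 33 35 37 38
 39 38 39 39 39 39] before [39 39 40 40 40 39 39 40 39 39 40 36 31 24 24 24 25 27 31 42 42 37 35 35
 37 39 38 40 40 40]
col 276 [ 40  46 214 215 214 215 215 215 151 216 215 213 218 242 220  75  25  27
  25  25  24  25  25  21  29  25  24  84 131 132 132 132 133 133 123 193
 225 201 221 221 221 221 221 221 221 221 221 222 222 222 222 221 222 222
 222 203 220 196 207 217]
home handle end [[277.11812185 341.92745736]] pin [[277.03497998 278.87038822]] bar [[277.01883424 197.28895488]]
row 330  [ 39  38  39  39  38  39  43 223 221 222 220 223 216  40  36  36  36  35
  36  37] row 345 [222 216 202 201 200 199 198 198 204 211 215 217 218 218 218 217 214 208
 205 203]
```

The keeper and lid have moved about 4 mm toward the base (lid about 0.015). The handle lies flat in its home place, and the spanner has not moved.

```bash
python3 -c "
from rig import finish_job; print(finish_job())"
```

```text
the job is handed in; nothing more can be done
None
```

The loop is hooked under the keeper, the lever is snapped home and the lid is drawn shut. I handed the job in at about 24 s, but I viewed 11 pictures, one over the limit of 10.

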